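# Mark a hinge packer in the sprung hinge jig

## Task

Take the long plywood hinge packer out of the parts tray, lay it flat on the grey cabinet top and slide it, long way first, under the clamped hinge jig until it is home against both the back stop and the jig's fence, its longer cheek, and let go of it. Then push the jig's sprung knob fully down so that its points mark the packer, and let it spring right back up. Leave the packer lying home in the jig, and leave the other loose things where they are.

Things in the scene. Friction and masses are not known exactly. Their poses are not given: they have to be found in the camera images.
- packer: Hinge packer: plain plywood bar 160 x 18 x 60 mm, 0.1 to 0.16 kg, the longer of the two bars standing on edge in the tray; its upper 28 mm stands clear of the tray's walls. Origin: centre of the face it stands on at the start. Axes: x along the 160 mm, y through the 18 mm thickness (vertical when it lies flat), z along the 60 mm (up at the start). Ends and faces are alike: any way round will do.
- packer_mid (a point): Centre of the packer's volume, 30 mm from its origin along its z; axes as the packer's. When the packer lies flat this is 9 mm above the cabinet top.
- jig: Black plastic hinge jig, a low bridge clamped on the far rim of the cabinet top; it does not move and has no floor of its own: the packer slides on the cabinet top. Origin: on the cabinet top's surface, in the plane of the back stop's face, on the centre line of a packer that is home. Axes: x inwards from the open mouth (roughly away from the robot), y left, z up.
- jig_home (a point): Where packer_mid is when the packer is home: (-80, 0, 9) mm in the jig's frame; axes as the jig's. The packer's length then lies along x, its nose on the back stop and its left edge on the fence; its last 100 mm are outside the mouth.
- jig_mouth (a point): Middle of the mouth's floor, 60 mm in front of the stop: (-60, -5, 0) mm in the jig's frame; axes as the jig's. The throat is 70 mm wide (jig y -40 to +30 mm) for the 60 mm packer; the roof over it has its underside 26 mm and its top 38 mm above the cabinet top.
- jig_fence (a point): Front end of the fence's inner face, at the cabinet top's surface: (-85, 30, 0) mm in the jig's frame; axes as the jig's. The fence is the left and longer cheek, 16 mm thick, 26 mm high, with a small steel scale on its front end, running from here back to the stop. The right cheek ends at the mouth.
- clamp: Orange quick-grip clamp that holds the jig's rear flange on the rim; fixed to the jig, with the same origin and axes. Its steel bar stands upright 118 mm behind the stop plane and rises 170 mm above the cabinet top; its pistol grip points away from the robot.
- plunger (a joint): Travel of the jig's sprung knob and carriage, straight down, in m: 0 up (at rest), 0.016 fully down on the depth-stop collars. It needs about 4 N to start and 16 N to hold fully down, and springs back when let go.
- knob_top (a point): Centre of the top of the black mushroom knob, 44 mm across; moves with it. At rest at (-30, 0, 112) mm in the jig's frame. Heads of two guide columns stand 36 mm to its left and right, 91 mm above the cabinet top: keep within 25 mm of the centre when pushing. At full stroke two steel points under the carriage, 32 mm apart, reach the packer's upper face without moving it.
- cabinet_top: The bedside cabinet's top, a grey laminate panel 400 (x) x 600 (y) x 25 mm on two bearers, fixed. Origin on the table under its centre; its upper face is 65 mm above the origin. Axes: x away from the robot, y left, z up. The room in front of the jig's mouth is free.
- tray: Grey plastic parts tray 190 (x) x 134 (y) x 36 mm, walls and floor 4 mm, fixed on the cabinet top left of the jig. Origin: centre of its underside, z up. Two walls along x make three compartments about 39 mm wide; the packer stands along x in one outer compartment, the offcut in the other (which is which varies), the shelf pegs lie in the middle one.
- offcut: Bystander: plywood offcut 100 x 18 x 60 mm standing on edge in the tray's other outer compartment. Origin: centre of the face it stands on; axes as the packer's.
- bracket: Bystander: steel angle bracket, legs 100 and 80 mm, 40 mm wide, lying on one leg on the cabinet top behind the tray; the upright leg is at its +x end. Origin: centre of the underside.
- tape: Bystander: black tape measure 70 x 64 x 34 mm, on the cabinet top to the right of the jig. Origin: centre of the underside.
- screwdriver: Bystander: screwdriver 190 mm long, lying along x at the right edge of the cabinet top.
- peg0: Bystander: silver shelf peg about 45 mm long, in the tray's middle compartment.
- peg1: Bystander: silver shelf peg about 45 mm long, in the tray's middle compartment.
- drill: Bystander: blue cordless drill driver about 200 mm tall standing on its battery, on the table to the left of the cabinet top. Origin: centre of the underside of the battery.
There are look-alikes about, which are no part of the job. What is shaped like the packer but blue or green is not meant.

How it is judged (in metres and radians):
On the way, in this order (a step that is already met when the one before it is completed fails the run):
1. the packer lies flat and home in the jig, against the back stop and the fence, and the fingers have let go of it (x of packer_mid in the frame of jig between -0.083 and -0.076 m and y of packer_mid in the frame of jig between -0.003 and 0.003 m and z of packer_mid in the frame of jig below 0.012 m and angle between the x axis of packer and the x axis of jig, either way round below 0.04 rad and angle between the y axis of packer and the z axis of jig, either way round below 0.05 rad and contact force between the fingers and packer below 0.1 N), for 0.2 s.
2. with the packer home, the knob is pushed fully down (x of packer_mid in the frame of jig between -0.083 and -0.076 m and y of packer_mid in the frame of jig between -0.003 and 0.003 m and z of packer_mid in the frame of jig below 0.012 m and angle between the x axis of packer and the x axis of jig, either way round below 0.04 rad and angle between the y axis of packer and the z axis of jig, either way round below 0.05 rad and value of joint plunger above 0.0145 m), for 0.1 s.
At the end, for the whole second after the job is handed in: The packer lies flat on the cabinet top, at rest and released, home in the jig: within 3 mm of the back stop, within 3 mm of the fence and straight within 0.04 rad; the knob has been pushed at least 14.5 of its 16 mm with the packer home, and is back up (within 2 mm) (x of packer_mid in the frame of jig between -0.083 and -0.076 m and y of packer_mid in the frame of jig between -0.003 and 0.003 m and z of packer_mid in the frame of jig below 0.012 m and angle between the x axis of packer and the x axis of jig, either way round below 0.04 rad and angle between the y axis of packer and the z axis of jig, either way round below 0.05 rad and value of joint plunger below 0.002 m and linear speed of packer below 0.01 m/s); the robot touches nothing.
It fails at once if the plywood offcut is moved more than 30 mm (distance of offcut from where it was at the start of the episode above 0.03 m).
It fails at once if a shelf peg is moved more than 30 mm (distance of any of peg0, peg1 from where it was at the start of the episode above 0.03 m).
It fails at once if the angle bracket is moved more than 30 mm (distance of bracket from where it was at the start of the episode above 0.03 m).
It fails at once if the tape measure or the screwdriver is moved more than 30 mm (distance of any of tape, screwdriver from where it was at the start of the episode above 0.03 m).
It fails at once if the drill driver is moved more than 30 mm (distance of drill from where it was at the start of the episode above 0.03 m).
It also fails if it takes over 70 s, if anything falls off the work surface, if the arm or the gripper's body presses on something with over 40 N, if the wrist force passes 120 N, or if a joint passes its speed limit or range.

## Robot

A 6-joint arm with a two-finger parallel gripper is mounted at the origin on the work surface. World frame = base frame: x ahead of the robot, y to its left, z up, the work surface at z = 0. Lengths are in mm, angles in rad, forces in N, time in s.
With the tool pointing down it reaches from about 400 to 925 mm from the base axis. Payload 12.5 kg.
Tool frame: the origin (TCP) lies midway between the tips of the shut fingers; the grasp point (between the pads) lies 19 mm behind it; z points along the fingers, y is the line along which they close (so a half turn about z gives the same grasp; the last joint's range is limited). The gripper opens to 95 mm and grips with 3 to 60 N. Pads are 20 mm wide; open, the fingers measure 119 mm over their backs; the gripper's body (75 mm by 180 mm) begins 59 mm behind the grasp point.
Start: joints at [1.004, 0.491, 1.559, -0, 1.092, -0.106], TCP at [277.902, 559.837, 214.661] pointing down, gripper open.
Joint ranges: [-3.1, 3.1], [-0.84, 2.19], [0.05, 2.79], [-1.13, 4.28], [0.06, 2.93], [-2.69, 2.69]. Speed limits (rad/s): [2.22, 2.22, 2.79, 3.14, 3.14, 3.14].

## Interface

Orientations are given as [roll, pitch, yaw] about the fixed x, y, z axes, in that order (R = Rz(yaw) Ry(pitch) Rx(roll)).
In Python, from cell import env gives the robot as it stands.
- The arm moves only by the tool carry_out, never from a script. Its argument "series" is a list of rows, each a list of 4 numbers: the shift along the world's x, y, z normalised to -1 to 1, where 1 is 5 cm, then the turn about the world's z normalised to -1 to 1, where 1 is 6 degrees. In form: [[x, y, z, turn], ...]. A call has exactly 5 rows; each row shifts and turns the commanded pose from where the row before left it; what a row does not reach is not made up. A row lasts 1/10 s, in which the tool goes at most 50 mm and 8.59 degrees, less where a joint would pass 70% of its speed; a pose out of reach is approached as far as the arm can. A call with a number of a shift or a turn outside -1 to 1 is refused whole. A call with a gripper value outside its range is refused whole. "fingers" is the closure, from -1 (fully open) to 1 (shut), set as the call begins (left out, the last holds). The fingers move at their own pace and stop on an object; the grip force is fixed at half the most. Time passes only in rows, so rows that do not move let the fingers close, or fill a call up. It gives the time, the measured TCP pose, the force, the opening and the grip force at its end, in the units of the state.
- env.state(): the state, without advancing time (a new reading comes with each control period).
- env.read_camera(name): name is "scene" or "top"; returns the picture (400x640x3 uint8, red, green, blue); there is no depth.
- env.calibration(name): a dict with "K" (3x3 intrinsics, pixels), "pose" (4x4, takes a point from camera to world coordinates). Camera axes: x right, y down, z forward; pixel columns grow to the right and rows downward; lengths in mm; the calibration is good to about 2 mm. A picture is of the moment at which its call begins. calibration takes no time and is no camera call.
- env.job_done(): hands the job in; it is judged then, once.
Trained networks look in the newest picture that a camera, given by its name, has taken for a name from the list of things; names that differ only in an ending like _2 or _b are one class to them, and where a whole thing is asked for, a point or a joint stands for the part that bears it (a point fixed in the world has none). Each returns a list of dicts, best first, with "conf" (0 to 1); they miss things now and then, are a little off and sometimes report something else, mostly with a low value. They report only what shows in the picture. A call takes as long as a camera call. They do not tell look-alikes from the thing itself.
- env.look_for(camera, label): "position" ([row, column] as shares, 0 to 1, of the picture: columns of its width, rows of its height, amid what is visible of it).
The state is a dict: "t": time; "joints": joint angles; "qvel": joint speeds; "tau": joint torques, N m; "eef_pos": TCP position; "tcp_rot": TCP orientation; "ft_force": force on the tool from outside, world axes, zero at the start; "moment": the same for the moment, N m; "opening": opening from 0.0 (shut) to 1.0 (fully open); "grip_force": force on a finger pad.
Only numpy, scipy, OpenCV 4.12 (cv2) and the standard library are available. Lean on these libraries where they do the work, as an engineer would, in place of code of your own. Each camera call takes 0.05 s, during which the arm holds its last target. There are 200 camera calls.

## Working session

There is one attempt and no reset: what is moved stays moved. The work goes in short steps, Python scripts to look and compute and a tool call to move; the robot and the scene stay as the last step left them, time stands still between calls to the robot, and variables do not carry over. Pictures are saved under pics/ and viewed, at most 10 in all, crops included, and the job is handed in when it is done.

Besides the shell and the picture viewer there is one more tool, called after "Call:" in YAML: its name, and indented under it one key for each argument. carry_out: Moves the arm, as the interface text tells. Its arguments: {"type":"object","properties":{"series":{"type":"array","items":{"type":"array","items":{"type":"number","minimum":-1,"maximum":1}}},"fingers":{"type":"number"}},"required":["series"]}

```bash
mkdir -p pics; ls; python3 - <<'E'
from cell import env
import cv2,numpy as np
for c in("scene","top"):
    im=env.read_camera(c); cv2.imwrite(f"pics/{c}0.png",im[:,:,::-1])
    k=env.calibration(c); print(c,np.round(k["K"],1).tolist(),np.round(k["pose"],4).tolist())
    for l in("packer","offcut","jig","knob_top","jig_fence","jig_mouth","tray","clamp"):
        print(l,[(round(d["conf"],2),round(d["position"][1]*640,1),round(d["position"][0]*400,1)) for d in env.look_for(c,l)][:3])
print(env.state())
E
```

```text
pics
scene [[383.3, 0.0, 317.3], [0.0, 383.3, 196.3], [0.0, 0.0, 1.0]] [[0.116, 0.7042, -0.7005, 1162.0183], [0.9932, -0.0864, 0.0776, 13.276], [-0.0058, -0.7048, -0.7094, 777.2375], [0.0, 0.0, 0.0, 1.0]]
packer [(0.66, 476.6, 269.5), (0.56, 359.3, 220.0)]
offcut [(0.71, 218.7, 289.6), (0.68, 390.2, 216.2)]
jig [(0.88, 215.3, 291.3)]
knob_top [(0.84, 222.7, 244.1), (0.28, 217.0, 286.6)]
jig_fence [(0.67, 217.9, 288.7)]
jig_mouth [(0.91, 218.1, 288.2)]
tray [(0.71, 378.7, 233.0), (0.54, 222.9, 246.0)]
clamp [(0.66, 204.4, 330.3), (0.33, 466.4, 183.3)]
top [[375.1, 0.0, 319.1], [0.0, 375.1, 192.6], [0.0, 0.0, 1.0]] [[0.01, -0.9868, 0.1619, 352.7629], [-0.9999, -0.0109, -0.0048, 81.2886], [0.0065, -0.1618, -0.9868, 1093.3539], [0.0, 0.0, 0.0, 1.0]]
packer [(0.93, 201.9, 130.5), (0.74, 400.4, 120.6), (0.61, 218.2, 268.5)]
offcut [(0.58, 249.6, 167.2)]
jig [(0.55, 399.5, 122.6), (0.2, 398.1, 139.6)]
knob_top [(0.65, 400.8, 135.1)]
jig_fence [(0.71, 398.1, 119.5), (0.56, 286.2, 109.4)]
jig_mouth [(0.74, 399.8, 121.9)]
tray [(0.15, 281.6, 166.5)]
clamp [(0.69, 401.3, 84.1), (0.57, 398.7, 123.3)]
{'t': 0.9, 'joints': array([ 1.00440741e+00,  4.90919965e-01,  1.55891079e+00,  1.93446900e-06,
        1.09174283e+00, -1.05577374e-01]), 'qvel': array([ 8.35730190e-04,  1.22982636e-03,  1.23565373e-03,  7.07924123e-04,
        1.29283157e-05, -1.79593921e-03]), 'tau': array([ 4.72983647e-04, -6.12467766e+01, -2.58430052e+01,  6.93096151e-02,
        4.44846775e-02,  1.22729805e-06]), 'eef_pos': array([277.88900746, 559.82481255, 214.64481322]), 'tcp_rot': array([3.14157351e+00, 3.02230927e-07, 2.68078022e+00]), 'ft_force': array([-0.35418101,  0.29355803, -0.56104879]), 'moment': array([ 0.03432641, -0.02810852,  0.02782645]), 'grip_force': 0.0, 'opening': 1.0007775094516957}
```

View pics/scene0.png

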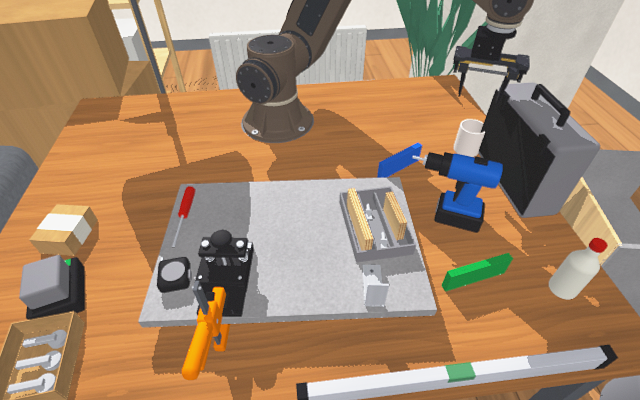

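View pics/top0.png

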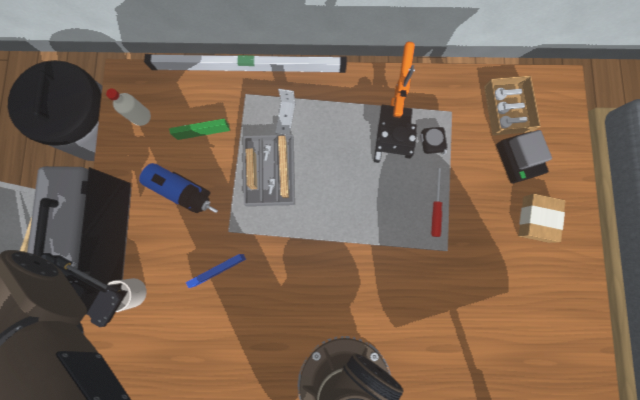

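The scene view shows the packer as the longer bar in the tray compartment nearest the jig: top view (283,168), scene (358,220). The offcut is at top (250,168), the jig at (397,130), and blue and green look-alikes are off the tray. Next I zoom in on the jig and tray.

```bash
cat > h.py <<'E'
from cell import env
import numpy as np, cv2
def cal(c):
    k=env.calibration(c); return np.array(k["K"]),np.array(k["pose"])
def ray(c,u,v,z):
    K,P=cal(c); d=P[:3,:3]@np.linalg.solve(K,[u,v,1]); o=P[:3,3]
    return (o+d*(z-o[2])/d[2])[:2]
def proj(c,X):
    K,P=cal(c); X=np.atleast_2d(X); q=(X-P[:3,3])@P[:3,:3]; p=q@K.T; return p[:,:2]/p[:,2:]
def crop(src,dst,x0,y0,w,h,s):
    im=src if not isinstance(src,str) else cv2.imread(src)
    cv2.imwrite(dst,cv2.resize(im[y0:y0+h,x0:x0+w],None,fx=s,fy=s,interpolation=cv2.INTER_CUBIC))
E
python3 - <<'E'
from h import *
a=cv2.imread("pics/top0.png");b=cv2.imread("pics/scene0.png")
A=cv2.resize(a[95:215,225:305],None,fx=5,fy=5,interpolation=2)   # 400x600
B=cv2.resize(a[95:175,365:418],None,fx=7.5,fy=7.5,interpolation=2)
cv2.imwrite("pics/c1.png",np.hstack([A,B[:600,:397]]))
crop(b,"pics/c2.png",180,215,100,110,5.4)
for n,p in dict(cabFL=(229,233),cabFR=(448,249),cabBL=(245,95),cabBR=(452,110)).items(): print(n,ray("top",*p,65).round(1))
E
```

```text
cabFL [407.1 320.9]
cabFR [ 369.9 -275.4]
cabBL [805.6 294. ]
cabBR [ 767.4 -305.1]
```

View pics/c1.png

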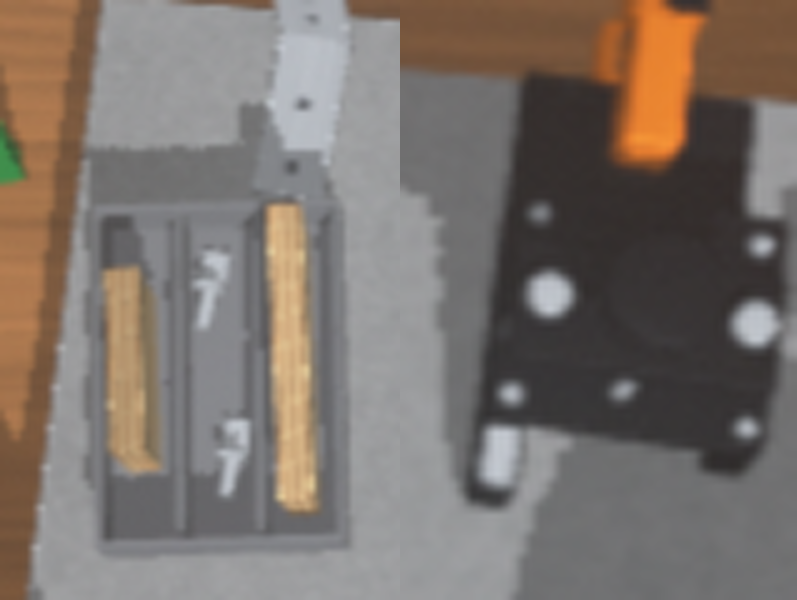

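View pics/c2.png

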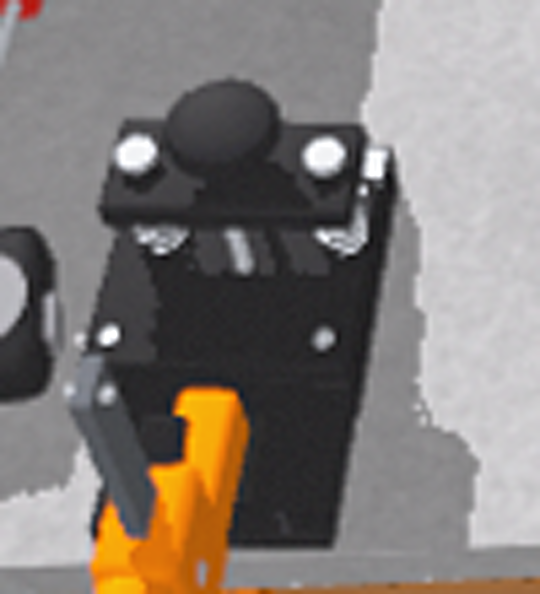

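```bash
cat >> h.py <<'E'
from scipy.optimize import least_squares, minimize
def Rz(a): return np.array([[np.cos(a),-np.sin(a),0],[np.sin(a),np.cos(a),0],[0,0,1]])
def fitpts(obs,z0,p0):
    def f(p): return np.concatenate([(proj(c,Rz(p[2])@np.array(X)+[p[0],p[1],z0])[0]-uv) for c,X,uv in obs])
    r=least_squares(f,p0,x_scale=[10,10,.1],loss="soft_l1"); return r.x,r.fun.reshape(-1,2)
def wood(im,box):
    h=cv2.cvtColor(im,cv2.COLOR_RGB2HSV); m=((h[...,0]>10)&(h[...,0]<28)&(h[...,1]>70)&(h[...,2]>90)).astype(np.uint8)
    x0,y0,x1,y1=box; o=np.zeros_like(m); o[y0:y1,x0:x1]=m[y0:y1,x0:x1]; return o
def fitbox(masks,size,zlo,zhi,p0):
    S=8
    def sil(c,p):
        X=[Rz(p[2])@[sx*size[0]/2,sy*size[1]/2,0]+[p[0],p[1],z] for sx in(-1,1) for sy in(-1,1) for z in(zlo,zhi)]
        hull=cv2.convexHull(((proj(c,X)+.5)*S).astype(np.int32)); m=np.zeros((400*S,640*S),np.uint8)
        cv2.fillConvexPoly(m,hull,1); return cv2.resize(m.astype(np.float32),(640,400),interpolation=cv2.INTER_AREA)
    def cost(q):
        p=[q[0],q[1],q[2]/300]; return sum(np.abs(sil(c,p)-m).sum()/m.sum() for c,m in masks)
    q0=np.array([p0[0],p0[1],p0[2]*300])
    r=minimize(cost,q0,method="Nelder-Mead",options=dict(initial_simplex=[q0,q0+[8,0,0],q0+[0,8,0],q0+[0,0,20]],xatol=.1))
    return [*r.x[:2],r.x[2]/300],r.fun
E
python3 - <<'E'
from h import *
t=lambda x,y:np.array([365+(x-400)/7.5-.5,95+y/7.5-.5]); s=lambda x,y:np.array([180+x/5.4-.5,215+y/5.4-.5])
obs=[("top",[-30,36,91],t(549,295)),("top",[-30,-36,91],t(755,324)),("scene",[-30,36,91],s(324,155)),("scene",[-30,-36,91],s(137,155)),
("top",[-85,46,26],t(468,492)),("top",[-85,30,26],t(512,500)),("scene",[-30,0,110],s(223,122))]
p,r=fitpts(obs,65,[700,-50,-.06]); print("jig",p.round(4),r.round(1).tolist())
o=obs[:2]+obs[4:6]; print("top only",fitpts(o,65,p)[0].round(4)); print("scene only",fitpts(obs[2:4],65,p)[0].round(4))
T=cv2.imread("pics/top0.png")[:,:,::-1].copy(); S=cv2.imread("pics/scene0.png")[:,:,::-1].copy()
mt=wood(T,(272,130,300,205)); ms=wood(S,(343,185,376,255)); print(mt.sum(),ms.sum())
p0=[*ray("top",283,168,129),-.06]; print(p0)
for M in ([("top",mt)],[("top",mt),("scene",ms)]): print("packer",fitbox(M,(160,18),101,129,p0))
mo=wood(T,(243,140,260,195)); print("offcut",fitbox([("top",mo)],(100,18),101,129,[*ray("top",250,168,129),-.06]))
x=mt; im=np.vstack([T[120:210,260:310]]);
E
```

```text
jig [ 6.880865e+02 -1.306128e+02 -1.345000e-01] [[-0.2, 0.0], [-0.2, 0.1], [0.4, -0.1], [-0.0, -0.5], [0.5, -0.3], [0.4, -0.5], [-0.1, -0.0]]
top only [ 6.875016e+02 -1.305647e+02 -1.396000e-01]
scene only [ 6.887883e+02 -1.307113e+02 -1.253000e-01]
460 738
[np.float64(575.4088337551434), np.float64(172.37328627886808), -0.06]
packer ([np.float64(583.6167380863578), np.float64(174.31140654296902), np.float64(0.07476932024468835)], np.float64(0.0835258152173913))
packer ([np.float64(584.4867046080321), np.float64(173.57840811726902), np.float64(0.0688347405716849)], np.float64(0.457810290738777))
offcut ([np.float64(577.1454805792773), np.float64(260.3320065836376), np.float64(0.08367375752139705)], np.float64(0.09955481843575419))
```

Call:
carry_out:
  series:
    - [0,0,1,0.5]
    - [0.5,-0.6,0,0.5]
    - [0.5,-0.6,0,0.5]
    - [0.5,-0.6,0,0.5]
    - [0.5,-0.6,0,0.5]
  fingers: -1

```text
t: 1.4
eef_pos: [378.6, 438.6, 264.8]
tcp_rot: [3.141, 0.0, 2.945]
ft_force: [0.4, -0.3, -0.4]
opening: 1.001
grip_force: 0.0
```

Call:
carry_out:
  series:
    - [0.5,-0.65,0,0.5]
    - [0.5,-0.65,0,0.5]
    - [0.5,-0.65,0,0.5]
    - [0.5,-0.65,0,0.5]
    - [0.5,-0.65,0,0.5]

```text
t: 1.9
eef_pos: [503.7, 275.9, 264.8]
tcp_rot: [3.141, 0.0, -3.077]
ft_force: [1.1, -0.0, 0.4]
opening: 1.0
grip_force: 0.0
```

Call:
carry_out:
  series:
    - [0.5,-0.6,0,0.07]
    - [0.5,-0.6,0,0]
    - [0.5,-0.6,0,0]
    - [0.1,-0.24,-0.5,0]
    - [0,0,-1,0]

```text
t: 2.4
eef_pos: [585.5, 173.7, 191.6]
tcp_rot: [3.141, 0.007, -3.074]
ft_force: [0.7, 1.2, -0.7]
opening: 1.004
grip_force: 0.0
```

```bash
python3 - <<'E'
from h import *
im=env.read_camera("scene"); T=env.read_camera("top")
A=cv2.resize(im[120:300,290:450],None,fx=3.3,fy=3.3)[:,:,::-1]
cv2.imwrite("pics/c3.png",A); print(env.state()["eef_pos"])
E
```

```text
[580.62845052 174.26156399 184.67717882]
```

View pics/c3.png

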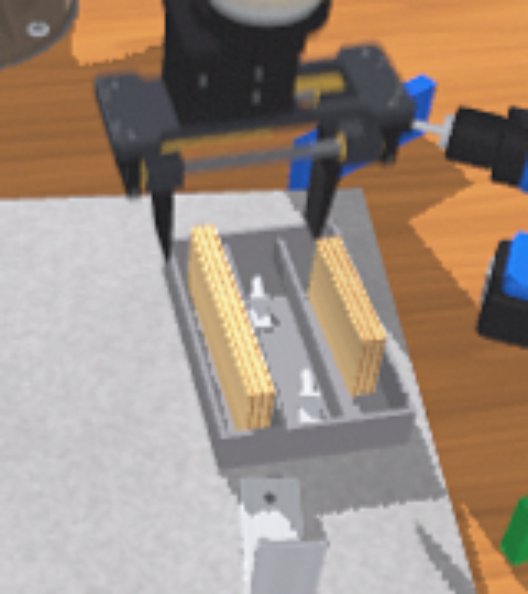

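The gripper straddles the packer: it is clear of the offcut and aligned. Descending.

Call:
carry_out:
  series:
    - [0,0,-0.4,0]
    - [0,0,-0.4,0]
    - [0,0,-0.4,0]
    - [0,0,-0.2,0]
    - [0,0,0,0]

```text
t: 3.0
eef_pos: [582.9, 175.7, 119.9]
tcp_rot: [3.142, -0.001, -3.071]
ft_force: [-0.0, 0.4, -0.3]
opening: 0.995
grip_force: 0.0
```

Call:
carry_out:
  series:
    - [0,0,-0.14,0]
    - [0,0,-0.14,0]
    - [0,0,0,0]
    - [0,0,0,0]
    - [0,0,0,0]

```text
t: 3.5
eef_pos: [583.1, 175.3, 106.0]
tcp_rot: [3.141, 0.0, -3.072]
ft_force: [0.4, -1.1, -0.9]
opening: 1.001
grip_force: 0.0
```

Call:
carry_out:
  series:
    - [0,0,0,0]
    - [0,0,0,0]
    - [0,0,0,0]
    - [0,0,0,0]
    - [0,0,0,0]
  fingers: 1

```text
t: 4.0
eef_pos: [582.9, 175.3, 105.7]
tcp_rot: [3.142, 0.0, -3.071]
ft_force: [-0.4, 0.4, 0.4]
opening: 0.638
grip_force: 0.0
```

Call:
carry_out:
  series:
    - [0,0,0,0]
    - [0,0,0,0]
    - [0,0,0,0]
    - [0,0,0,0]
    - [0,0,0,0]

```text
t: 4.5
eef_pos: [582.9, 175.3, 105.7]
tcp_rot: [3.142, 0.0, -3.071]
ft_force: [0.7, -0.2, 0.8]
opening: 0.213
grip_force: 0.2
```

Call:
carry_out:
  series:
    - [0,0,0,0]
    - [0,0,0,0]
    - [0,0,0.1,0]
    - [0,0,0.3,0]
    - [0,0,0.3,0]

```text
t: 5.0
eef_pos: [582.7, 175.3, 141.0]
tcp_rot: [3.142, -0.001, -3.072]
ft_force: [0.1, -0.4, -2.4]
opening: 0.19
grip_force: 30.0
```

Call:
carry_out:
  series:
    - [0,0,0.4,0]
    - [0,0,0.4,0]
    - [0,0,0.4,0]
    - [0,0,0.2,0]
    - [0,0,0,0]

```text
t: 5.5
eef_pos: [583.3, 175.4, 211.9]
tcp_rot: [3.141, 0.002, -3.071]
ft_force: [-0.3, -0.0, -2.2]
opening: 0.189
grip_force: 30.0
```

Call:
carry_out:
  series:
    - [-0.2,-0.4,0,-0.2]
    - [-0.2,-0.5,0,-0.2]
    - [-0.2,-0.6,0,-0.2]
    - [-0.2,-0.6,0,-0.2]
    - [-0.2,-0.6,0,-0.2]

```text
t: 6.0
eef_pos: [531.9, 39.3, 209.5]
tcp_rot: [3.141, -0.002, 3.106]
ft_force: [0.6, -0.4, -1.0]
opening: 0.186
grip_force: 30.0
```

Call:
carry_out:
  series:
    - [-0.2,-0.6,0,-0.2]
    - [-0.2,-0.6,0,-0.2]
    - [-0.16,-0.5,0,-0.2]
    - [-0.1,-0.3,0,-0.2]
    - [0,-0.16,0,-0.16]

```text
t: 6.5
eef_pos: [499.1, -68.7, 209.8]
tcp_rot: [3.141, -0.002, 3.004]
ft_force: [0.5, 0.8, -1.4]
opening: 0.191
grip_force: 30.0
```

Call:
carry_out:
  series:
    - [0,0,-0.4,0]
    - [0,0,-0.5,0]
    - [0,0,-0.5,0]
    - [0,0,-0.4,0]
    - [0,0,-0.2,0]

```text
t: 7.0
eef_pos: [499.3, -67.1, 108.6]
tcp_rot: [3.141, -0.003, 3.007]
ft_force: [0.1, -0.1, -1.9]
opening: 0.182
grip_force: 30.0
```

Call:
carry_out:
  series:
    - [0,0,-0.04,0]
    - [0,0,-0.04,0]
    - [0,0,-0.03,0]
    - [0,0,0,0]
    - [0,0,0,0]

```text
t: 7.5
eef_pos: [500.1, -67.7, 105.6]
tcp_rot: [-3.142, 0.001, 3.006]
ft_force: [-0.3, -0.3, -1.9]
opening: 0.185
grip_force: 30.0
```

Call:
carry_out:
  series:
    - [0,0,-0.03,0]
    - [0,0,-0.02,0]
    - [0,0,-0.02,0]
    - [0,0,0,0]
    - [0,0,0,0]

```text
t: 8.0
eef_pos: [499.9, -67.7, 101.7]
tcp_rot: [3.142, 0.0, 3.006]
ft_force: [-1.5, -0.6, -1.0]
opening: 0.19
grip_force: 30.0
```

Call:
carry_out:
  series:
    - [0,0,-0.01,0]
    - [0,0,-0.01,0]
    - [0,0,0,0]
    - [0,0,0,0]
    - [0,0,0,0]

```text
t: 8.5
eef_pos: [499.9, -67.7, 101.6]
tcp_rot: [-3.142, 0.001, 3.007]
ft_force: [-4.2, 0.6, 13.8]
opening: 0.187
grip_force: 30.0
```

Contact, so I release, then raise slightly.

Call:
carry_out:
  series:
    - [0,0,0,0]
    - [0,0,0,0]
    - [0,0,0,0]
    - [0,0,0,0]
    - [0,0,0,0]
  fingers: -1

```text
t: 9.0
eef_pos: [499.9, -67.6, 100.5]
tcp_rot: [3.141, -0.0, 3.006]
ft_force: [-0.5, 0.4, -0.8]
opening: 0.554
grip_force: 0.0
```

Call:
carry_out:
  series:
    - [0,0,0,0]
    - [0,0,0,0]
    - [0,0,0,0]
    - [0,0,0.1,0]
    - [0,0,0.16,0]

```text
t: 9.5
eef_pos: [499.8, -67.6, 113.9]
tcp_rot: [3.141, -0.001, 3.006]
ft_force: [0.3, 0.1, 0.7]
opening: 0.962
grip_force: 0.0
```

```bash
python3 - <<'E'
from h import *
S=env.read_camera("scene"); T=env.read_camera("top"); cv2.imwrite("pics/t4.png",T[:,:,::-1]);
cv2.imwrite("pics/c4.png",np.vstack([cv2.resize(S[140:260,180:380],None,fx=3,fy=3)])[:,:,::-1])
print(env.state()["eef_pos"],env.state()["opening"])
E
```

```text
[500.41924344 -67.77891299 114.8632582 ] 0.9931625496360877
```

View pics/c4.png

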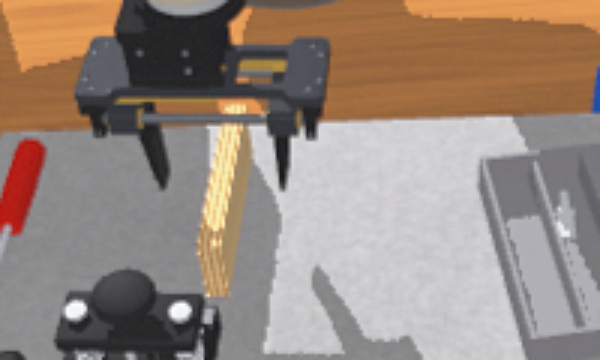

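The packer stands upright between the open fingers. Next I tip it to the right with the left finger.

Call:
carry_out:
  series:
    - [-0.02,-0.16,0,0]
    - [-0.02,-0.16,0,0]
    - [-0.02,-0.16,0,0]
    - [-0.02,-0.16,0,0]
    - [-0.01,-0.08,0,0]

```text
t: 10.1
eef_pos: [495.2, -104.7, 113.5]
tcp_rot: [3.142, -0.0, 3.006]
ft_force: [0.4, -0.6, -0.7]
opening: 0.999
grip_force: 0.0
```

Call:
carry_out:
  series:
    - [-0.01,-0.08,0,0]
    - [-0.01,-0.08,0,0]
    - [-0.01,-0.08,0,0]
    - [-0.01,-0.08,0,0]
    - [-0.01,-0.08,0,0]

```text
t: 10.6
eef_pos: [492.9, -123.9, 113.7]
tcp_rot: [3.142, 0.0, 3.007]
ft_force: [0.0, -0.3, -0.4]
opening: 0.999
grip_force: 0.0
```

Call:
carry_out:
  series:
    - [-0.01,-0.08,0,0]
    - [-0.01,-0.08,0,0]
    - [0,0,0,0]
    - [0,0,0,0]
    - [0,0,0,0]

```text
t: 11.1
eef_pos: [491.9, -131.5, 113.7]
tcp_rot: [3.141, -0.0, 3.007]
ft_force: [0.8, -0.1, -0.4]
opening: 1.0
grip_force: 0.0
```

```bash
python3 - <<'E'
from h import *
S=env.read_camera("scene"); T=env.read_camera("top"); cv2.imwrite("pics/t5.png",T[:,:,::-1]);
cv2.imwrite("pics/c5.png",np.vstack([cv2.resize(S[140:260,180:380],None,fx=3,fy=3)])[:,:,::-1])
print(env.state()["eef_pos"],env.state()["opening"])
E
```

```text
[ 491.91868789 -131.52765294  113.65027034] 0.9978094658389657
```

View pics/c5.png

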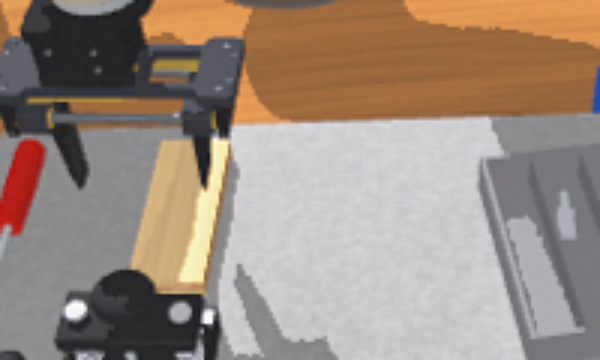

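Call:
carry_out:
  series:
    - [0,0,0.2,0]
    - [0,0,0.4,0]
    - [-0.3,0.2,0.4,0]
    - [-0.4,0.3,0,0]
    - [-0.34,0.16,0,0]

```text
t: 11.7
eef_pos: [439.2, -97.9, 164.8]
tcp_rot: [-3.141, 0.001, 3.007]
ft_force: [-0.2, 0.4, -0.1]
opening: 1.001
grip_force: 0.0
```

```bash
python3 - <<'E'
from h import *
S=env.read_camera("scene"); T=env.read_camera("top"); cv2.imwrite("pics/t6.png",T[:,:,::-1])
ms=wood(S,(200,170,270,260)); mt=wood(T,(355,125,425,240)); print(ms.sum(),mt.sum(),env.state()["eef_pos"])
v=cv2.resize(T[100:250,340:450],None,fx=4,fy=4); v[:,:,1]=np.maximum(v[:,:,1],cv2.resize(mt[100:250,340:450],None,fx=4,fy=4,interpolation=0)*200)
cv2.imwrite("pics/c6.png",v[:,:,::-1])
q=[496,-106,-.135]
print(fitbox([("scene",ms)],(160,60),65,83,q),fitbox([("top",mt)],(160,60),65,83,q))
E
```

```text
1866 214 [438.43423239 -97.73229809 164.54178916]
([np.float64(492.872429992927), np.float64(-105.69452906199989), np.float64(-0.1295992547552536)], np.float64(0.6555968649517685)) ([np.float64(535.2781639918636), np.float64(-74.60121067061056), np.float64(-0.6037974613676153)], np.float64(5.02621203271028))
```

View pics/c6.png

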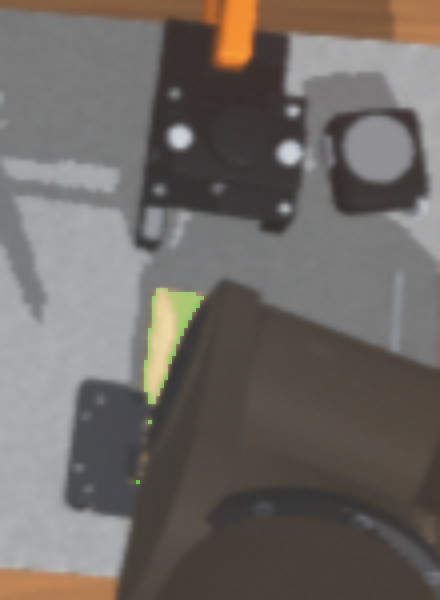

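The packer lies flat at about jig (-197, -2), with its nose at crop (157,288). The gripper is over its tail, so I descend and grip.

Call:
carry_out:
  series:
    - [0,0,-0.5,0]
    - [0,0,-0.5,0]
    - [0,0,-0.5,0]
    - [0,0,-0.2,0]
    - [0,0,-0.1,0]

```text
t: 12.3
eef_pos: [440.3, -98.9, 73.1]
tcp_rot: [3.141, -0.001, 3.006]
ft_force: [0.3, 0.5, 1.1]
opening: 0.995
grip_force: 0.0
```

Call:
carry_out:
  series:
    - [0,0,-0.06,0]
    - [0,0,-0.02,0]
    - [0,0,0,0]
    - [0,0,0,0]
    - [0,0,0,0]

```text
t: 12.8
eef_pos: [440.1, -98.7, 70.1]
tcp_rot: [-3.142, 0.001, 3.007]
ft_force: [-0.5, 0.3, -0.3]
opening: 1.001
grip_force: 0.0
```

Call:
carry_out:
  series:
    - [0,0,0,0]
    - [0,0,0,0]
    - [0,0,0,0]
    - [0,0,0,0]
    - [0,0,0,0]
  fingers: 1

```text
t: 13.3
eef_pos: [439.9, -98.7, 69.7]
tcp_rot: [3.141, 0.0, 3.006]
ft_force: [-0.5, -0.8, 0.4]
opening: 0.635
grip_force: 0.4
```

Call:
carry_out:
  series:
    - [0,0,0,0]
    - [0,0,0,0]
    - [0,0,0,0]
    - [0,0,0,0]
    - [0,0,0,0]

```text
t: 13.8
eef_pos: [439.9, -98.7, 69.7]
tcp_rot: [3.142, -0.0, 3.006]
ft_force: [-0.2, 0.2, -0.5]
opening: 0.629
grip_force: 30.0
```

Call:
carry_out:
  series:
    - [0.1,-0.04,0,0]
    - [0.2,-0.03,0,0]
    - [0.2,-0.03,0,0]
    - [0.2,-0.03,0,0]
    - [0.2,-0.03,0,0]

```text
t: 14.3
eef_pos: [485.5, -106.7, 69.7]
tcp_rot: [3.141, -0.001, 3.007]
ft_force: [-3.0, 1.0, 3.7]
opening: 0.629
grip_force: 30.0
```

Call:
carry_out:
  series:
    - [0.2,-0.03,0,0]
    - [0.2,-0.025,0,0]
    - [0.2,-0.025,0,0]
    - [0.2,-0.025,0,0]
    - [0.2,-0.025,0,0]

```text
t: 14.8
eef_pos: [535.7, -113.3, 69.7]
tcp_rot: [3.141, -0.0, 3.006]
ft_force: [-2.8, 0.1, 3.6]
opening: 0.627
grip_force: 30.0
```

Call:
carry_out:
  series:
    - [0.1,-0.014,0,0]
    - [0.1,-0.014,0,0]
    - [0.06,-0.008,0,0]
    - [0.04,-0.005,0,0]
    - [0,0,0,0]

```text
t: 15.3
eef_pos: [550.3, -115.3, 69.7]
tcp_rot: [3.142, 0.001, 3.006]
ft_force: [-0.9, 1.0, 2.6]
opening: 0.628
grip_force: 30.0
```

Call:
carry_out:
  series:
    - [0.02,-0.003,0,0]
    - [0.02,-0.003,0,0]
    - [0.02,-0.003,0,0]
    - [0,0,0,0]
    - [0,0,0,0]

```text
t: 15.8
eef_pos: [552.3, -115.6, 69.7]
tcp_rot: [3.141, -0.001, 3.007]
ft_force: [-6.8, -0.1, 5.7]
opening: 0.63
grip_force: 30.0
```

Call:
carry_out:
  series:
    - [0.02,-0.003,0,0]
    - [0.02,-0.003,0,0]
    - [0,0,0,0]
    - [0,0,0,0]
    - [0,0,0,0]

```text
t: 16.3
eef_pos: [552.3, -115.6, 69.6]
tcp_rot: [3.141, -0.006, 3.007]
ft_force: [-16.1, 0.9, 13.7]
opening: 0.626
grip_force: 30.0
```

Call:
carry_out:
  series:
    - [0.02,-0.003,0,0]
    - [0.02,-0.003,0,0]
    - [0,0,0,0]
    - [0,0,0,0]
    - [0,0,0,0]

```text
t: 16.8
eef_pos: [552.9, -115.6, 69.5]
tcp_rot: [3.141, -0.009, 3.006]
ft_force: [-22.7, -0.1, 16.7]
opening: 0.627
grip_force: 30.0
```

Home on the stop. I ease off and slide left to the fence.

Call:
carry_out:
  series:
    - [-0.05,0.007,0,0]
    - [0.003,0.02,0,0]
    - [0.003,0.02,0,0]
    - [0,0,0,0]
    - [0,0,0,0]

```text
t: 17.3
eef_pos: [552.9, -114.9, 69.5]
tcp_rot: [-3.141, -0.004, 3.004]
ft_force: [-13.6, -10.7, 7.8]
opening: 0.627
grip_force: 30.1
```

Call:
carry_out:
  series:
    - [0.003,0.02,0,0]
    - [0,0,0,0]
    - [0.003,0.02,0,0]
    - [0,0,0,0]
    - [0,0,0,0]

```text
t: 17.8
eef_pos: [553.2, -113.4, 69.5]
tcp_rot: [-3.14, -0.004, 3.006]
ft_force: [-14.4, -14.1, 7.2]
opening: 0.627
grip_force: 30.0
```

Call:
carry_out:
  series:
    - [-0.03,0.004,0,0]
    - [0,0,0,0]
    - [0,0.01,0,0]
    - [0,0.01,0,0]
    - [0,0,0,0]

```text
t: 18.3
eef_pos: [553.1, -113.3, 69.6]
tcp_rot: [-3.139, 0.0, 3.005]
ft_force: [-8.9, -20.8, 2.3]
opening: 0.629
grip_force: 30.1
```

Call:
carry_out:
  series:
    - [0,0.01,0,0]
    - [0,0.01,0,0]
    - [0,0,0,0]
    - [0,0,0,0]
    - [0,0,0,0]

```text
t: 18.8
eef_pos: [553.2, -113.1, 69.7]
tcp_rot: [-3.138, 0.0, 3.005]
ft_force: [-10.3, -26.5, 2.2]
opening: 0.628
grip_force: 30.1
```

Against both. Releasing.

Call:
carry_out:
  series:
    - [0.01,-0.02,0,0]
    - [0,0,0,0]
    - [0,0,0,0]
    - [0,0,0,0]
    - [0,0,0,0]
  fingers: -1

```text
t: 19.3
eef_pos: [554.2, -110.4, 69.7]
tcp_rot: [3.141, 0.0, 3.007]
ft_force: [0.1, -0.2, -0.0]
opening: 0.977
grip_force: 0.0
```

Call:
carry_out:
  series:
    - [0,0,0,0]
    - [0,0,0,0]
    - [0,0,0,0]
    - [0,0,0,0]
    - [0,0,0,0]

```text
t: 19.8
eef_pos: [554.0, -110.7, 69.7]
tcp_rot: [3.141, 0.0, 3.006]
ft_force: [-0.3, 0.0, -1.4]
opening: 0.999
grip_force: 0.0
```

Call:
carry_out:
  series:
    - [0,0,0.1,0]
    - [0,0,0.4,0]
    - [0,0,0.8,0]
    - [0,0,0.8,0]
    - [-0.8,0.6,0.6,0]

```text
t: 20.3
eef_pos: [522.4, -86.7, 203.2]
tcp_rot: [-3.141, 0.005, 3.005]
ft_force: [0.4, 0.3, -0.3]
opening: 1.001
grip_force: 0.0
```

Call:
carry_out:
  series:
    - [-0.5,0.8,0,0]
    - [-0.3,0.8,0,0]
    - [0,0.8,0,0]
    - [0,0.8,0,0]
    - [0,0,0,0]
  fingers: 1

```text
t: 20.8
eef_pos: [479.3, 78.4, 201.0]
tcp_rot: [3.141, 0.001, 3.01]
ft_force: [0.2, -0.5, 0.4]
opening: 0.636
grip_force: 0.0
```

```bash
python3 - <<'E'
from h import *
S=env.read_camera("scene"); T=env.read_camera("top"); print(env.state()["eef_pos"])
a=cv2.resize(T[110:220,360:430],None,fx=5,fy=5,interpolation=2); b=cv2.resize(S[180:290,190:280],None,fx=5,fy=5,interpolation=2)
cv2.imwrite("pics/c7.png",np.hstack([a,b])[:,:,::-1])
mt=wood(T,(360,153,430,230)); 
# compare with predicted packer home outline in top view
J=np.array([688.1,-130.6,65]); X=np.array([[-160,30,18],[-160,-30,18],[-85,30,18],[-60,-30,18]])
p=proj("top",X@Rz(-.135).T+J); print(p.round(1).tolist(),((p+.5-[360,110])*5).round(0).tolist())
E
```

```text
[479.59093646  75.57823536 200.68530003]
[[376.1, 187.7], [397.8, 190.9], [379.3, 161.4], [401.8, 155.8]] [[83.0, 391.0], [192.0, 407.0], [99.0, 259.0], [212.0, 231.0]]
```

View pics/c7.png

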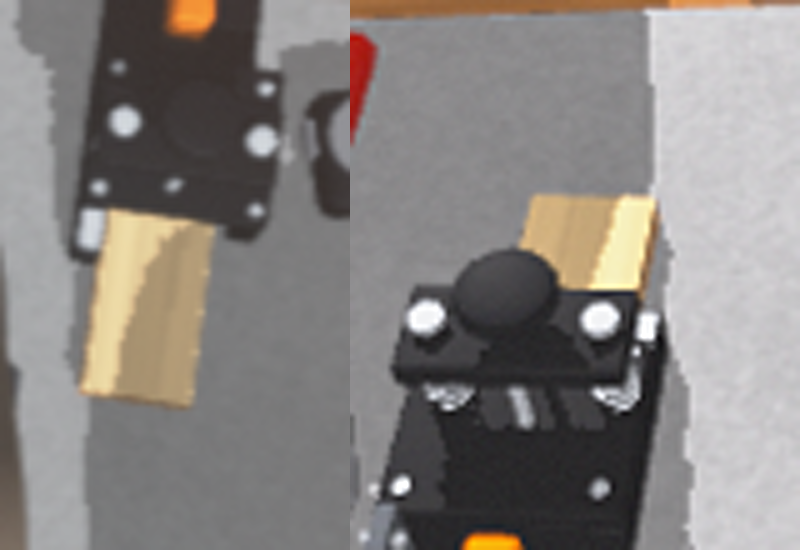

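The packer's tail corners are at crop (80,391) and (191,405), against (83,391) and (192,407) predicted for home, so it is home within about 1 mm. Now the knob.

Call:
carry_out:
  series:
    - [0.5,-0.6,0.2,0]
    - [0.6,-0.7,0,0]
    - [0.6,-0.7,0,0]
    - [0.6,-0.7,0,0]
    - [0.6,-0.7,0,0]

```text
t: 21.4
eef_pos: [625.3, -98.4, 210.5]
tcp_rot: [-3.142, -0.0, 3.005]
ft_force: [0.1, 0.9, 0.1]
opening: 0.131
grip_force: 0.0
```

Call:
carry_out:
  series:
    - [0.6,-0.6,0,0]
    - [0,0,0,0]
    - [0,0,0,0]
    - [0,0,0,0]
    - [0,0,0,0]

```text
t: 21.9
eef_pos: [654.1, -124.6, 210.8]
tcp_rot: [3.142, 0.0, 3.007]
ft_force: [-0.3, 0.5, 0.2]
opening: 0.006
grip_force: 0.0
```

Need +4 in x, -2 in y, and then down.

Call:
carry_out:
  series:
    - [0.08,-0.04,-0.2,0]
    - [0,0,-0.2,0]
    - [0,0,-0.2,0]
    - [0,0,-0.06,0]
    - [0,0,0,0]

```text
t: 22.4
eef_pos: [658.3, -126.7, 176.8]
tcp_rot: [3.141, -0.001, 3.007]
ft_force: [-2.6, 0.8, 2.1]
opening: 0.006
grip_force: 1.5
```

Call:
carry_out:
  series:
    - [0,0,-0.08,0]
    - [0,0,-0.08,0]
    - [0,0,-0.08,0]
    - [0,0,-0.04,0]
    - [0,0,0,0]

```text
t: 22.9
eef_pos: [658.7, -126.8, 164.5]
tcp_rot: [3.141, 0.001, 3.007]
ft_force: [-4.1, 2.4, 11.6]
opening: 0.008
grip_force: 5.8
```

Call:
carry_out:
  series:
    - [0,0,-0.04,0]
    - [0,0,-0.03,0]
    - [0,0,-0.02,0]
    - [0,0,0,0]
    - [0,0,0,0]

```text
t: 23.4
eef_pos: [658.7, -126.8, 161.3]
tcp_rot: [-3.141, 0.002, 3.007]
ft_force: [-7.0, 2.5, 18.5]
opening: 0.01
grip_force: 9.0
```

Call:
carry_out:
  series:
    - [0,0,-0.03,0]
    - [0,0,-0.03,0]
    - [0,0,0,0]
    - [0,0,0,0]
    - [0,0,0,0]

```text
t: 23.9
eef_pos: [658.9, -126.9, 161.0]
tcp_rot: [-3.141, 0.004, 3.007]
ft_force: [-15.3, 4.4, 39.3]
opening: 0.007
grip_force: 19.2
```

Hard stop: force jumped to 39 N while z held, so the knob is fully down. Lifting off.

Call:
carry_out:
  series:
    - [0,0,0.1,0]
    - [0,0,0.2,0]
    - [0,0,0.3,0]
    - [0,0,0.5,0]
    - [0,0,0.5,0]

```text
t: 24.4
eef_pos: [658.6, -127.0, 236.6]
tcp_rot: [-3.142, -0.0, 3.006]
ft_force: [0.2, -0.3, -0.8]
opening: 0.004
grip_force: 0.0
```

Call:
carry_out:
  series:
    - [-0.5,0.6,0,0]
    - [-0.6,0.7,0,0]
    - [-0.6,0.7,0,0]
    - [-0.6,0.7,0,0]
    - [-0.4,0.5,0,0]

```text
t: 24.9
eef_pos: [521.8, 34.6, 236.2]
tcp_rot: [3.141, 0.0, 3.007]
ft_force: [0.6, 0.2, 0.6]
opening: 0.003
grip_force: 0.0
```

Call:
carry_out:
  series:
    - [0,0.5,0,0]
    - [0,0.2,0,0]
    - [0,0,0,0]
    - [0,0,0,0]
    - [0,0,0,0]

```text
t: 25.4
eef_pos: [524.0, 67.1, 235.7]
tcp_rot: [-3.141, -0.0, 3.006]
ft_force: [0.3, -0.1, -0.1]
opening: 0.003
grip_force: 0.0
```

```bash
python3 - <<'E'
from h import *
S=env.read_camera("scene"); T=env.read_camera("top"); print(env.state()["eef_pos"])
a=cv2.resize(T[110:220,360:430],None,fx=5,fy=5,interpolation=2); b=cv2.resize(S[180:290,190:280],None,fx=5,fy=5,interpolation=2)
n=np.hstack([a,b])[:,:,::-1]; o=cv2.imread("pics/c7.png")
d=cv2.absdiff(n,o).max(2); m=(d>60); print(m[:,:350].sum(),m[:,350:].sum())
cv2.imwrite("pics/c8.png",n)
E
```

```text
[523.92111119  67.17048911 235.67591735]
21737 0
```

View pics/c8.png

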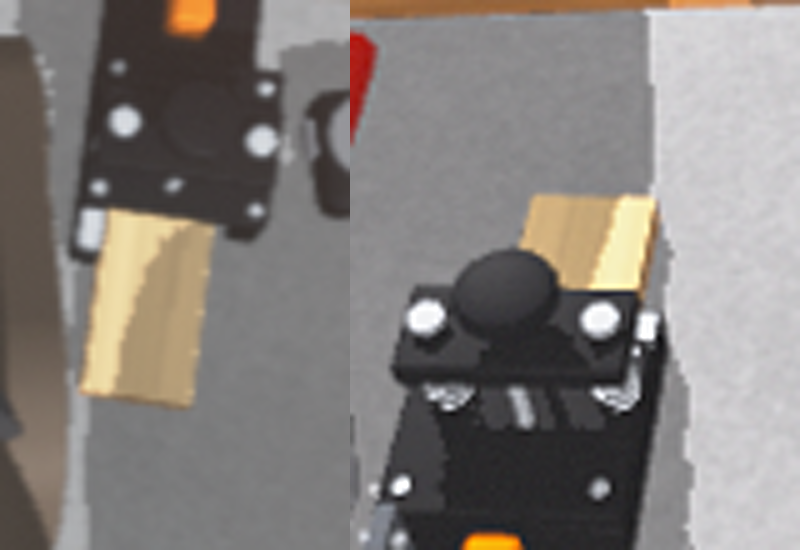

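The packer hasn't moved: its tail corners are still at (80,391) and (191,405). The knob is back up, with the scene crop identical to the one before the push. Handing in.

```bash
python3 -c "
from cell import env
print(env.job_done())"
```

```text
the job is handed in; nothing more can be done
None
```

I handed in the job: the packer is home in the jig to within about 1 mm by camera, the knob was pushed to its hard stop and is back up, and the arm is clear of everything; the hand-in returned no verdict.

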